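# Park the solder spools at the head of their gutters

## Task

Two solder spools lie at the low ends of two sloped gutters on the bench. With a fingertip, gently push each one up its gutter, over the crest, until it rests against the tall stop plate and does not roll back. Let the spools roll in their gutters, never lifting them out, and leave everything else on the bench where it is.

Things in the scene. Friction and masses are not known exactly. Their poses are not given: they have to be found in the camera images.
- gutter_big: Fixed aluminium gutter that holds the bigger spool, 229 mm long, 60 wide. Origin: on the bench under its middle; x points uphill along it, y across, z up. In this frame, mm: low lip at the bottom end, x -112 to -108, top at z 22; the floor rises at 7 degrees from z 14 at x -108 to a crest, then dips to a tall stop plate at the head. Inside width 54; side walls 3 thick, only 10 high above the floor.
- gutter_big_crest (a point): Middle of that gutter's crest line, on the floor (gutter x 55, z 34 mm). Beyond it the floor dips at 9 degrees to the stop plate (face at gutter x 110, floor z 25 there, plate top z 72, 5 thick). A spool past the crest rolls by itself to the stop and stays; short of it, it rolls back to the lip. Axes as the gutter's.
- gutter_big_ramp (a point): Middle of that gutter's floor at the low end, at the lip (gutter x -108, z 14 mm). x points uphill along the sloped floor, z square to the floor, y across.
- spool_big: The larger solder spool in its gutter, free to roll; flanges 60 mm across, 50 wide overall, winding 56 across, about 400 g. Origin: its centre; y is its rolling axis (across the gutter), x and z turn as it rolls. Starts against the lip with its centre at gutter x -91, height 46 mm; parked at the stop its centre is at gutter x 80, height 60 mm.
- gutter_small: Fixed aluminium gutter that holds the smaller spool, 229 mm long, 46 wide. Origin: on the bench under its middle; x points uphill along it, y across, z up. In this frame, mm: low lip at the bottom end, x -112 to -108, top at z 22; the floor rises at 7 degrees from z 14 at x -108 to a crest, then dips to a tall stop plate at the head. Inside width 40; side walls 3 thick, only 10 high above the floor.
- gutter_small_crest (a point): Middle of that gutter's crest line, on the floor (gutter x 55, z 34 mm). Beyond it the floor dips at 9 degrees to the stop plate (face at gutter x 110, floor z 25 there, plate top z 72, 5 thick). A spool past the crest rolls by itself to the stop and stays; short of it, it rolls back to the lip. Axes as the gutter's.
- gutter_small_ramp (a point): Middle of that gutter's floor at the low end, at the lip (gutter x -108, z 14 mm). x points uphill along the sloped floor, z square to the floor, y across.
- spool_small: The smaller solder spool in its gutter, free to roll; flanges 44 mm across, 36 wide overall, winding 40 across, about 150 g. Origin: its centre; y is its rolling axis (across the gutter), x and z turn as it rolls. Starts against the lip with its centre at gutter x -93, height 38 mm; parked at the stop its centre is at gutter x 88, height 51 mm.
- flux_bottle: Small upright blue squeeze bottle, 30 mm across, 75 mm tall; bystander. Origin: centre of its underside.
- paste_jar: Low white jar with black cap, 38 mm across, 30 mm tall; bystander. Origin: centre of its underside.
- spare_spool: Spare solder spool standing on its flange on the bench mat, 44 mm across, 36 mm tall, in no gutter; bystander. Origin: centre of its underside.
- screwdriver: Screwdriver lying on the mat; bystander. Origin: on its underside.
- brush: Cleaning brush lying on the mat; bystander. Origin: on its underside.
- parts_cup: Small open steel cup, 60 mm across, 35 mm tall; bystander. Origin: centre of its underside.
- heat_sink: Aluminium block 40 x 40 x 22 mm; bystander. Origin: centre of its underside.
Things that resemble listed ones, but are neither listed nor needed, are in the scene too. What is shaped like the spool_big but black or turquoise is not meant.

How it is judged:
By the outcome, as a careful person would: the job done as asked, in the order asked, and still so for the second after the job is handed in, with the robot touching nothing.
It also fails if it takes over 59 s, if anything falls off the work surface, if the arm or the gripper's body presses on something with over 40 N, if the wrist force passes 120 N, or if a joint passes its speed limit or range.

## Robot

A 7-joint arm with a two-finger parallel gripper is mounted at the origin on the work surface. World frame = base frame: x ahead of the robot, y to its left, z up, the work surface at z = 0. Lengths are in m, angles in rad, forces in N, time in s.
With the tool pointing down it reaches from about 0.35 to 0.9 m from the base axis. Payload 8.1 kg.
Tool frame: the origin (TCP) lies on the mounting face of the last link; the fingertips stand 178 mm ahead of it and the grasp point (between the pads) lies 159 mm ahead of it; x points along the fingers, z is the direction in which the jaws open and shut, and the axes are right-handed (so a half turn about x gives the same grasp; the last joint's range is limited). The gripper opens to 92 mm and grips with 3 to 60 N. Pads are 19 mm wide; open, the fingers measure 130 mm over their backs; the gripper's body (75 mm by 190 mm) begins 47 mm behind the grasp point.
Start: joints at [-1.239, 0.434, 0.025, 1.573, -0.012, 1.134, -0.075], TCP at [0.263, 0.567, 0.405] pointing down, gripper open.
Joint ranges: [-2.62, 2.62], [-0.44, 2.09], [-1.27, 1.32], [0.08, 2.57], [-1.32, 4.46], [0.12, 2], [-2.74, 2.74]. Speed limits (rad/s): [2.22, 2.22, 3.01, 3.01, 3.14, 3.14, 3.14].

## Interface

Orientations are given as a unit quaternion [w, x, y, z].
In Python, from cell import monitor, snapshot, workorder gives the robot as it stands.
- The arm moves only by the shell command python3 -m creep 'ROWS' [FORCE]. ROWS is JSON, a list that holds one entry, the list of rows, each a list of 7 numbers: the shift along the tool's x, y, z in cm, then the turn, a rotation vector about the tool's x, y, z in degrees, then the gripper's target within -1 to 1 (fully open at 1, half-way at 0, shut at -1). In form: [[[dx, dy, dz, ax, ay, az, claw], ...]]. A call has 1 to 10 rows; each row shifts and turns the commanded pose from where the row before left it, along the tool's axes as they then stand; what a row does not reach is not made up. A row lasts 1/10 s, in which the tool goes at most 50 mm and 8.59 degrees, less where a joint would pass 70% of its speed; a pose out of reach is approached as far as the arm can. A call with a gripper value outside its range is refused whole. The fingers move at their own pace and stop on an object; FORCE is the grip in N (left out, the last holds). Time passes only in rows, so rows that do not move let the fingers close. It gives the time, the measured TCP pose, the force and the opening at its end, in the units of the state.
- monitor.get_state(): the state, without advancing time (a new reading comes with each control period).
- snapshot(name): name is "scene" or "side" or "wrist"; returns a dict with "img" (480x640x3 uint8, red, green, blue), "fx", "fy", "cx", "cy" (pixels), "cam_to_world" (4x4, takes a point from camera to world coordinates). Camera axes: x right, y down, z forward; pixel columns grow to the right and rows downward; lengths in m; the calibration is good to about 2 mm. A picture is of the moment at which its call begins. There is no depth.
- workorder.close_job(): hands the job in, once; it reports no verdict.
The state is a dict: "t": time; "joints": joint angles; "joint_velocities": joint speeds; "joint_torque": joint torques, N m; "ee_pos": TCP position; "orientation": TCP orientation; "wrist_force": force on the tool from outside, world axes, zero at the start; "wrist_torque": the same for the moment, N m; "width": finger opening in m.
Only numpy, scipy, OpenCV 4.12 (cv2) and the standard library are available. Lean on these libraries where they do the work, as an engineer would, in place of code of your own. Each camera call takes 0.05 s, during which the arm holds its last target.

## Working session

There is one attempt and no reset: what is moved stays moved. The work goes in short steps, Python scripts to look and compute and a shell command to move; the robot and the scene stay as the last step left them, time stands still between calls to the robot, and variables do not carry over. Pictures are saved under pics/ and viewed, and the job is handed in when it is done.

```bash
ls; mkdir -p pics
cat > h.py <<'E'
import numpy as np,cv2
from cell import monitor,snapshot,workorder
def snap(n,f):
    s=snapshot(n); cv2.imwrite('pics/'+f,cv2.cvtColor(s['img'],cv2.COLOR_RGB2BGR))
    np.savez('pics/'+f+'.npz',**{k:np.array(s[k]) for k in s}); return s
def load(f): return np.load('pics/'+f+'.npz')
def ray(s,u,v,z):
    T=np.array(s['cam_to_world']);d=T[:3,:3]@np.array([(u-s['cx'])/s['fx'],(v-s['cy'])/s['fy'],1]);o=T[:3,3]
    return o+d*(z-o[2])/d[2]
def proj(s,p):
    T=np.linalg.inv(np.array(s['cam_to_world']));q=T[:3,:3]@np.array(p)+T[:3,3]
    return np.array([s['fx']*q[0]/q[2]+s['cx'],s['fy']*q[1]/q[2]+s['cy']])
E
python3 - <<'E'
from h import *
for n in['scene','side','wrist']:
    s=snap(n,n+'0.png'); print(n,s['fx'],np.round(s['cam_to_world'],3).tolist())
print(monitor.get_state())
E
```

```text
pics
scene 462.20900798793946 [[-0.647, 0.419, -0.637, 1.191], [0.762, 0.363, -0.536, 0.519], [0.006, -0.832, -0.555, 0.607], [0.0, 0.0, 0.0, 1.0]]
side 444.78398571662274 [[0.935, -0.231, 0.268, 0.246], [-0.354, -0.63, 0.691, -0.826], [0.009, -0.741, -0.671, 0.878], [0.0, 0.0, 0.0, 1.0]]
wrist 411.325895504409 [[0.421, 0.877, 0.229, 0.2], [0.907, -0.408, -0.107, 0.594], [-0.0, 0.253, -0.967, 0.384], [0.0, 0.0, 0.0, 1.0]]
{'t': 0.15, 'joints': array([-1.23860418,  0.43505059,  0.02501041,  1.57388051, -0.01163824,
        1.13401126, -0.07507922]), 'joint_velocities': array([-0.00034223, -0.00143176,  0.00074954, -0.00625946,  0.00132207,
        0.00071126, -0.00074767]), 'joint_torque': array([ 2.77418556e-03, -6.68265939e+01,  9.86567102e-01, -3.14695895e+01,
       -6.04195311e-02,  3.94009310e-02,  1.07019168e-04]), 'ee_pos': array([0.26322511, 0.56667158, 0.40413614]), 'orientation': array([ 0.59575273, -0.38061374,  0.59643403,  0.38010303]), 'wrist_force': array([ 0.29472259, -0.159648  , -1.22740244]), 'wrist_torque': array([-0.01124265,  0.00070736,  0.00752736]), 'width': 0.09134875064627235}
```

View pics/scene0.png

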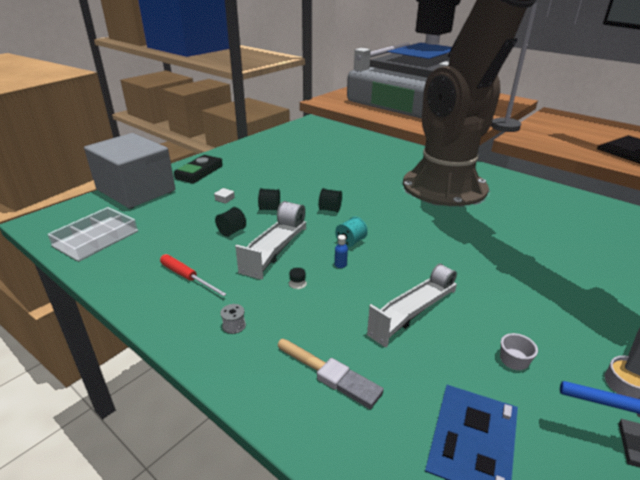

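View pics/side0.png

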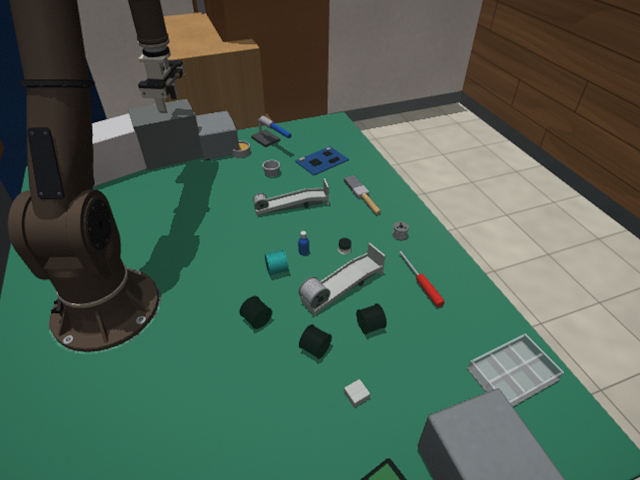

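View pics/wrist0.png

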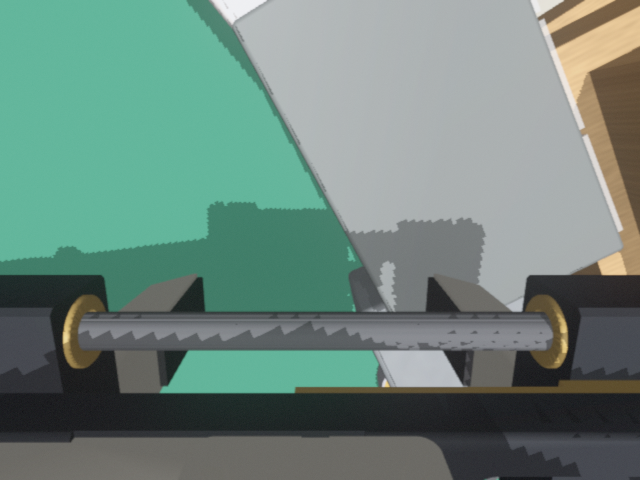

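The scene view shows the big gutter around (270,240), the small one around (415,305), with the spools at their ends nearest the robot. I'll zoom in on both.

Run:
```python
import cv2
a=cv2.imread('pics/scene0.png');b=cv2.imread('pics/side0.png')
def c(i,x,y,w,h,k,f): cv2.imwrite('pics/'+f,cv2.resize(i[y:y+h,x:x+w],None,fx=k,fy=k,interpolation=cv2.INTER_CUBIC))
c(a,220,190,100,100,6,'z1.png');c(a,355,250,120,100,6,'z2.png');c(b,290,230,110,90,7,'z3.png');c(b,240,170,100,55,8,'z4.png')
```

```text
(no output)
```

View pics/z1.png

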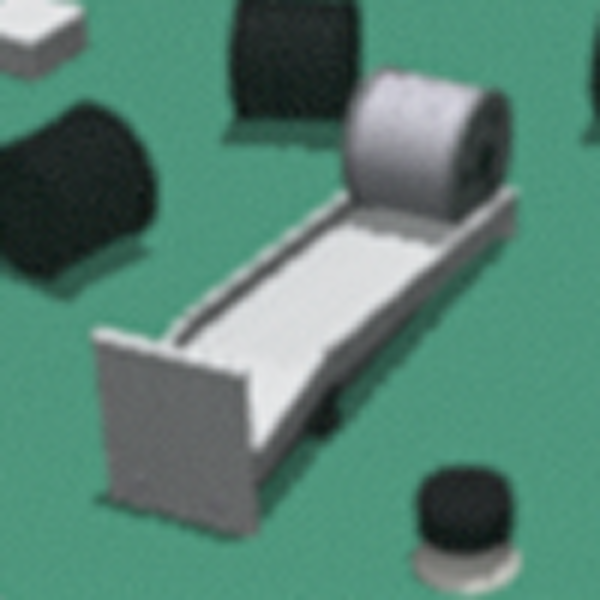

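View pics/z2.png

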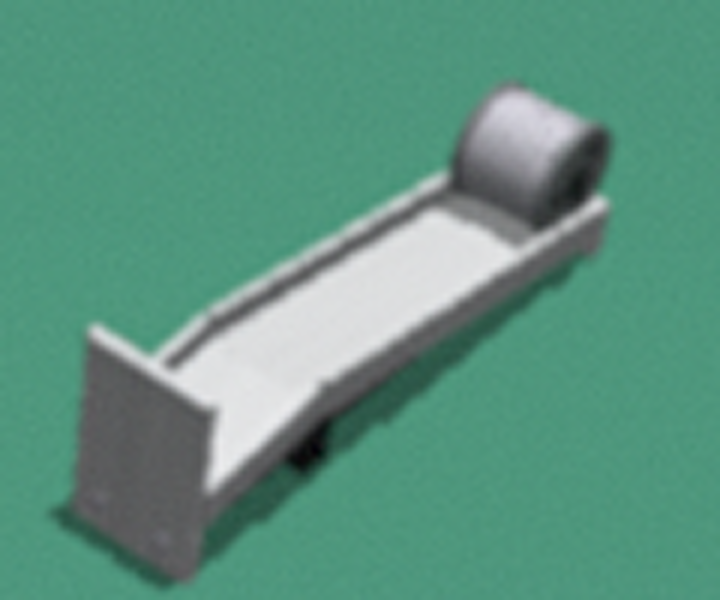

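View pics/z3.png

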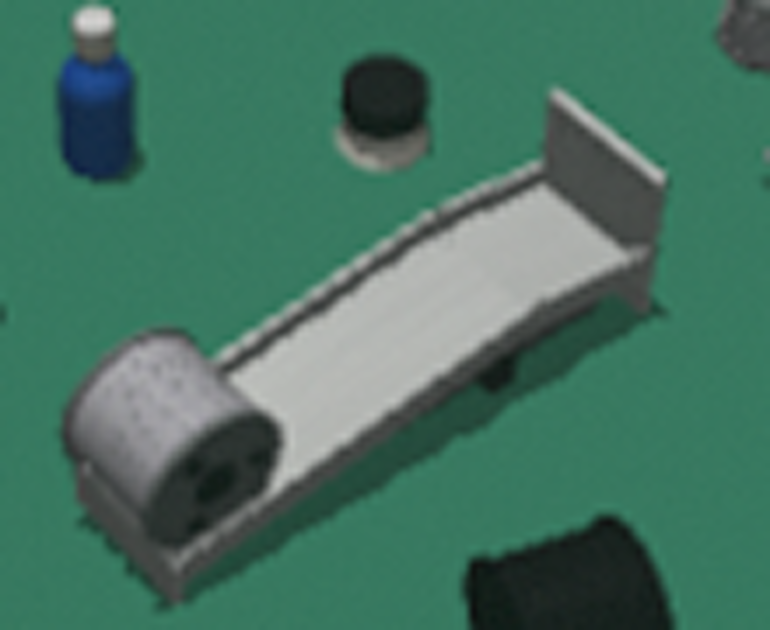

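View pics/z4.png

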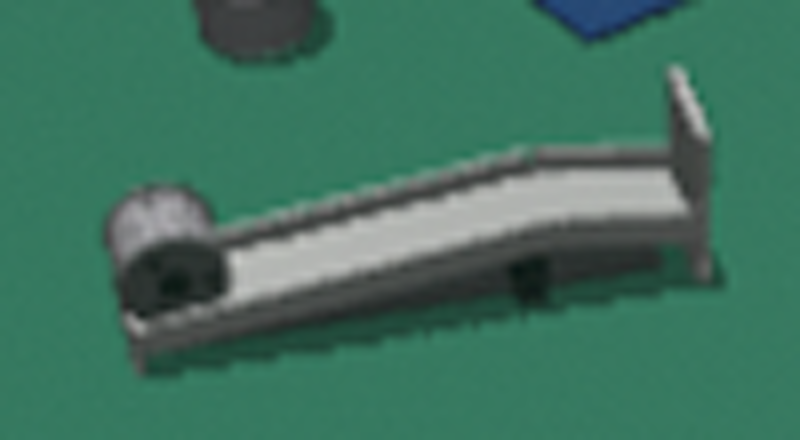

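Run:
```python
from h import *
from scipy.optimize import least_squares
S=load('scene0.png');D=load('side0.png')
def a(s,ox,oy,k,x,y): return s,(x+.5)/k+ox-.5,(y+.5)/k+oy-.5
A=lambda x,y:a(S,220,190,6,x,y); B=lambda x,y:a(S,355,250,6,x,y)
C=lambda x,y:a(D,290,230,7,x,y); E=lambda x,y:a(D,240,170,8,x,y)
pl=115
big=[(A(95,331),(pl,-30,72)),(A(248,376),(pl,30,72)),(A(110,499),(pl,-30,0)),(A(258,537),(pl,30,0)),
 (C(553,88),(pl-2.5,30,72)),(C(667,180),(pl-2.5,-30,72)),(C(175,605),(-112,-30,0))]
sm=[(B(92,326),(pl,-23,72)),(B(215,410),(pl,23,72)),(B(80,507),(pl,-23,0)),(B(190,583),(pl,23,0)),
 (E(673,66),(pl-2.5,23,72)),(E(711,137),(pl-2.5,-23,72)),(E(140,373),(-112,-23,0))]
for n,L,R,sp0 in(('big',big,30,(-91,0,46)),('small',sm,22,(-93,0,38))):
    def w(p,g):
        c,s=np.cos(p[2]),np.sin(p[2]);g=np.array(g)/1000
        return np.array([p[0]+c*g[0]-s*g[1],p[1]+s*g[0]+c*g[1],g[2]])
    f=lambda p:np.concatenate([proj(im[0],w(p,g))-im[1:] for im,g in L])
    best=min((least_squares(f,[.5,0.1,y0]) for y0 in(-1,0,1)),key=lambda r:r.cost)
    p=best.x;print(n,p.round(4),np.degrees(p[2]).round(2),np.round(best.fun.reshape(-1,2),1).tolist())
    for k,s in(('sc',S),('si',D)):
        L2=[im for im,g in L if im[0] is s]
        print(k,[ (ray(s,im[1],im[2],g[2]/1000)-w(p,g)).round(4)[:2].tolist() for im,g in L if im[0] is s])
    for t in(sp0,(-112,0,22),(55,0,34),((80,0,60) if n=='big' else (88,0,51))): print(t,w(p,t).round(4),proj(S,w(p,t)).round(1),proj(D,w(p,t)).round(1))
```

```text
big [ 0.5672 -0.1423  0.3029] 17.35 [[-0.3, 0.9], [-0.6, -0.1], [0.3, 0.5], [-0.2, 0.8], [-0.4, 0.5], [-0.8, 0.2], [-0.4, 0.6]]
sc [[-0.0028, -0.0022], [-0.0005, 0.0014], [-0.0007, -0.0018], [-0.0022, -0.0018]]
si [[0.0018, 0.0013], [0.0022, 0.0], [0.0016, 0.0013]]
(-91, 0, 46) [ 0.4803 -0.1694  0.046 ] [291.2 214.8] [313.5 292.6]
(-112, 0, 22) [ 0.4603 -0.1757  0.022 ] [295.1 219.3] [306.6 303.1]
(55, 0, 34) [ 0.6197 -0.1259  0.034 ] [262.7 249.3] [358.4 269. ]
(80, 0, 60) [ 0.6435 -0.1184  0.06  ] [256.3 245.2] [366.3 257.7]
small [ 0.5441  0.2206 -0.0998] -5.72 [[-0.3, 0.8], [-0.3, -0.4], [-0.9, 0.3], [0.2, 0.9], [-0.4, 0.2], [-1.2, -0.1], [-1.3, 0.4]]
sc [[-0.0021, -0.0008], [0.0004, 0.0009], [-0.0018, 0.0008], [-0.0017, -0.0015]]
si [[0.0016, 0.0007], [0.0032, -0.0017], [0.0041, 0.0005]]
(-93, 0, 38) [0.4516 0.2299 0.038 ] [444.2 276.6] [259.7 201.3]
(-112, 0, 22) [0.4327 0.2318 0.022 ] [448.1 278.9] [254.  206.3]
(55, 0, 34) [0.5989 0.2152 0.034 ] [398.9 311.6] [307.2 194.9]
(88, 0, 51) [0.6317 0.2119 0.051 ] [388.5 313. ] [317.5 188.9]
```

```bash
cat >> h.py <<'E'
from scipy.spatial.transform import Rotation as Ro
G={'big':(.5672,-.1423,.3029),'small':(.5441,.2206,-.0998)}
def w(n,g):
    p=G[n];c,s=np.cos(p[2]),np.sin(p[2]);g=np.array(g)/1000
    return np.array([p[0]+c*g[0]-s*g[1],p[1]+s*g[0]+c*g[1],g[2]])
def plan(n,g):
    """tip target in gutter coords mm, jaw axis across gutter -> shift cm & turn deg in tool axes"""
    st=monitor.get_state();q=st['orientation'];R=Ro.from_quat([q[1],q[2],q[3],q[0]]).as_matrix()
    best=None
    for sg in(1,-1):
        yaw=G[n][2];z=sg*np.array([-np.sin(yaw),np.cos(yaw),0]);x=np.array([0,0,-1.]);Rt=np.c_[x,np.cross(z,x),z]
        rv=Ro.from_matrix(R.T@Rt).as_rotvec(degrees=True)
        if best is None or np.linalg.norm(rv)<np.linalg.norm(best[0]): best=(rv,Rt)
    rv,Rt=best
    tcp=w(n,g)-Rt[:,0]*.178
    tip=st['ee_pos']+R[:,0]*.178;c,s=np.cos(G[n][2]),np.sin(G[n][2]);d=tip-w(n,(0,0,0))
    print('t',round(st['t'],2),'tip gutter mm',(np.array([c*d[0]+s*d[1],-s*d[0]+c*d[1],tip[2]])*1000).round(1),'F',st['wrist_force'].round(2),'w',round(st['width'],4))
    print('R',R.round(3).tolist());print('shift cm, old axes',(R.T@(tcp-st['ee_pos'])*100).round(2),'in target axes',(Rt.T@(tcp-st['ee_pos'])*100).round(2),'turn',rv.round(2))
    print('j',st['joints'].round(3))
E
python3 -c "
from h import *
plan('big',(-160,0,110));plan('small',(-160,0,110))"
```

```text
t 0.15 tip gutter mm [-78.8 767.2 226.1] F [ 0.29 -0.16 -1.23] w 0.0913
R [[-0.0, -0.907, 0.421], [-0.001, 0.421, 0.907], [-1.0, -0.0, -0.001]]
shift cm, old axes [ 11.69 -45.6  -62.24] in target axes [ 11.61   8.13 -76.74] turn [-4.227e+01 -7.000e-02 -2.000e-02]
j [-1.239  0.435  0.025  1.574 -0.012  1.134 -0.075]
t 0.15 tip gutter mm [-314.   316.2  226.1] F [ 0.29 -0.16 -1.23] w 0.0913
R [[-0.0, -0.907, 0.421], [-0.001, 0.421, 0.907], [-1.0, -0.0, -0.001]]
shift cm, old axes [ 11.65 -24.94 -24.8 ] in target axes [ 11.61 -15.4  -31.64] turn [-1.92e+01 -7.00e-02 -1.00e-02]
j [-1.239  0.435  0.025  1.574 -0.012  1.134 -0.075]
```

```bash
python3 -m creep '[[[0,-3,-3,0,0,0,-1],[0,-3,-3,0,0,0,-1],[0,-3,-3,0,0,0,-1],[0,-3,-3,0,0,0,-1],[0,-3,-3,0,0,0,-1],[0,-3,-3,0,0,0,-1],[0,-3,-3,0,0,0,-1],[0,-3,-3,0,0,0,-1],[0,0,0,-8,0,0,-1],[0,0,0,-8,0,0,-1]]]'; python3 -c "
from h import *
plan('big',(-160,0,110))"
```

```text
t: 1.15
ee_pos: [0.3802, 0.2466, 0.4048]
orientation: [0.537, -0.46, 0.537, 0.46]
wrist_force: [-0.2, 1.0, -1.0]
width: 0.0165
t 1.15 tip gutter mm [-62.4 426.9 226.8] F [-0.21  0.99 -1.  ] w 0.0165
R [[0.0, -0.988, 0.153], [-0.0, 0.153, 0.988], [-1.0, -0.0, 0.0]]
shift cm, old axes [ 11.68 -10.05 -42.63] in target axes [ 11.68   9.76 -42.69] turn [-26.14  -0.     0.  ]
j [-0.792  0.152  0.113  1.978 -0.02   1.013  0.748]
```

```bash
python3 -m creep '[[[0,-1,-4.2,0,0,0,-1],[0,-1,-4.2,0,0,0,-1],[0,-1,-4.2,0,0,0,-1],[0,-1,-4.2,0,0,0,-1],[0,-1,-4.2,0,0,0,-1],[0,-1,-4.2,0,0,0,-1],[0,-1,-4.2,0,0,0,-1],[0,-1,-4.2,0,0,0,-1],[0,-1,-4.2,0,0,0,-1],[0,-1,-4.2,0,0,0,-1]]]'; python3 -m creep '[[[0,0,0,-6.5,0,0,-1],[0,0,0,-6.5,0,0,-1],[0,0,0,-6.5,0,0,-1],[0,0,0,-6.6,0,0,-1],[0,0,0,0,0,0,-1]]]'; python3 -c "
from h import *
plan('big',(-160,0,110))"
```

```text
t: 2.15
ee_pos: [0.4132, -0.1841, 0.4048]
orientation: [0.537, -0.46, 0.537, 0.46]
wrist_force: [1.1, 1.0, -0.7]
width: 0.0005
t: 2.65
ee_pos: [0.4134, -0.1824, 0.4046]
orientation: [0.419, -0.569, 0.419, 0.57]
wrist_force: [0.3, 0.9, 0.5]
width: 0.0005
t 2.65 tip gutter mm [-158.8    7.6  226.6] F [0.34 0.9  0.46] w 0.0005
R [[-0.0, -0.955, -0.297], [0.0, -0.297, 0.955], [-1.0, 0.0, 0.0]]
shift cm, old axes [11.66  0.12 -0.76] in target axes [11.66  0.12 -0.76] turn [-0.08  0.01 -0.01]
j [-0.12   0.147  0.48   2.003 -0.08   1.009  2.27 ]
```

```bash
python3 -c "
from h import *
S=load('scene0.png')
for u,v in((330,200),(269,200),(351,232),(341,255)): print(ray(S,u,v,.03).round(3), w('big',(-160,0,0)).round(3))"
python3 -m creep '[[[2,0,-0.38,0,0,0,-1],[3,0,-0.38,0,0,0,-1],[4,0,0,0,0,0,-1],[4,0.1,0,0,0,0,-1],[0,0,0,0,0,0,-1]]]'; python3 -c "
from h import *
plan('big',(-145,0,38)); snap('scene','s1.png'); snap('side','d1.png')
a=cv2.imread('pics/s1.png')[150:310,180:380];b=cv2.imread('pics/d1.png')[200:340,240:440]
cv2.imwrite('pics/m1.png',np.vstack([cv2.resize(a,(400,320)),cv2.resize(b,(400,280))]))"
```

```text
[ 0.334 -0.166  0.03 ] [ 0.414 -0.19   0.   ]
[ 0.441 -0.288  0.03 ] [ 0.414 -0.19   0.   ]
[ 0.427 -0.025  0.03 ] [ 0.414 -0.19   0.   ]
[0.519 0.016 0.03 ] [ 0.414 -0.19   0.   ]
t: 3.15
ee_pos: [0.413, -0.1891, 0.2712]
orientation: [0.419, -0.566, 0.422, 0.571]
wrist_force: [-1.7, 1.2, 0.9]
width: 0.0006
t 3.15 tip gutter mm [-162.4    2.    93.2] F [-1.74  1.24  0.94] w 0.0006
R [[-0.008, -0.956, -0.292], [0.002, -0.292, 0.956], [-1.0, 0.007, 0.004]]
shift cm, old axes [ 5.51 -1.65 -0.15] in target axes [ 5.52 -1.61 -0.13] turn [-0.36  0.23 -0.41]
j [-0.029  0.355  0.433  2.155 -0.231  0.683  2.429]
```

View pics/m1.png

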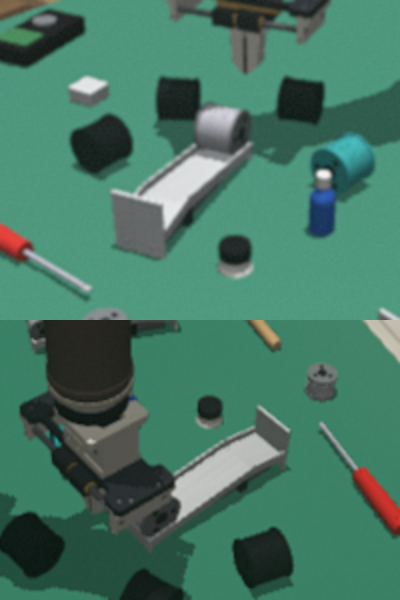

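The closed fingertips are behind the big spool, at (245,60) in the upper view, and clear of the black spools. I'll go lower.

```bash
python3 -m creep '[[[2,-0.2,-0.1,0,0,0,-1],[2,-0.2,-0.1,0,0,0,-1],[1.5,-0.2,0,-0.3,0.2,-0.4,-1],[0,-0.4,0,0,0,0,-1],[0,-0.4,0,0,0,0,-1],[0,0,0,0,0,0,-1]]]'; python3 -c "
from h import *
plan('big',(-131,0,38))"
```

```text
t: 3.85
ee_pos: [0.4302, -0.1876, 0.2215]
orientation: [-0.42, 0.574, -0.416, -0.567]
wrist_force: [-0.7, -0.9, -0.3]
width: 0.0005
t 3.85 tip gutter mm [-142.5   -3.3   43.5] F [-0.68 -0.91 -0.28] w 0.0005
R [[0.011, -0.954, -0.301], [-0.002, -0.301, 0.954], [-1.0, -0.01, -0.005]]
shift cm, old axes [ 0.56 -1.32  0.24] in target axes [ 0.55 -1.33  0.24] turn [ 0.15 -0.29  0.56]
j [ 0.016  0.458  0.37   2.166 -0.312  0.556  2.493]
```

```bash
python3 -m creep '[[[0.3,-0.3,0.1,0,0,0,-1],[0.2,-0.3,0.1,0.1,-0.3,0.5,-1],[0,-0.4,0,0,0,0,-1],[0,-0.4,0,0,0,0,-1],[-0.05,-0.5,0,0,0,0,-1],[-0.05,-0.5,0,0,0,0,-1],[-0.06,-0.5,0,0,0,0,-1]]]'; python3 -c "
from h import *
plan('big',(30,0,58)); snap('side','d2.png'); snap('scene','s2.png')
a=cv2.imread('pics/s2.png')[150:310,180:380];b=cv2.imread('pics/d2.png')[200:340,240:440]
cv2.imwrite('pics/m2.png',np.vstack([cv2.resize(a,(400,320)),cv2.resize(b,(400,280))]))"
```

```text
t: 4.55
ee_pos: [0.4557, -0.1772, 0.2163]
orientation: [0.418, -0.568, 0.419, 0.571]
wrist_force: [-3.9, -1.3, 3.6]
width: 0.0005
t 4.55 tip gutter mm [-117.4    0.4   38.3] F [-3.93 -1.33  3.62] w 0.0005
R [[-0.003, -0.954, -0.298], [0.001, -0.298, 0.954], [-1.0, 0.003, 0.002]]
shift cm, old axes [-2.010e+00 -1.468e+01  1.000e-02] in target axes [ -1.97 -14.69   0.  ] turn [-0.    0.13 -0.17]
j [-0.016  0.494  0.372  2.117 -0.317  0.586  2.455]
```

View pics/m2.png

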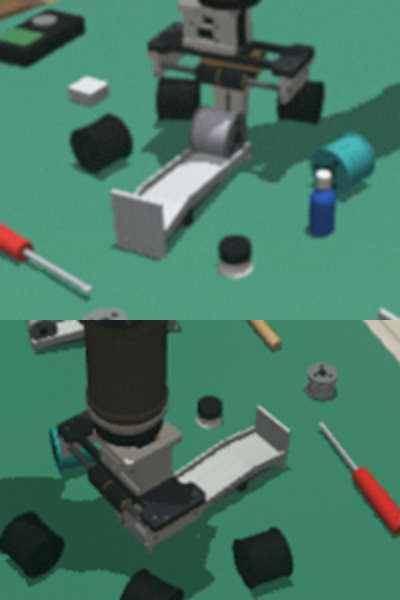

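The scene view shows the finger against the back of the big spool, at (225,110). I'll push it uphill slowly.

```bash
python3 -m creep '[[[-0.07,-0.6,0,0,0,0,-1],[-0.07,-0.6,0,0,0,0,-1],[-0.07,-0.6,0,0,0,0,-1],[-0.07,-0.6,0,0,0,0,-1],[-0.07,-0.6,0,0,0,0,-1],[-0.07,-0.6,0,0,0,0,-1],[-0.07,-0.6,0,0,0,0,-1],[-0.07,-0.6,0,0,0,0,-1],[-0.07,-0.6,0,0,0,0,-1],[-0.07,-0.6,0,0,0,0,-1]]]'; python3 -c "
from h import *
plan('big',(24,0,55)); snap('scene','s3.png')
a=cv2.imread('pics/s3.png')[150:310,180:380]
cv2.imwrite('pics/m3.png',cv2.resize(a,(600,480)))"
```

```text
t: 5.65
ee_pos: [0.5136, -0.159, 0.2233]
orientation: [0.419, -0.569, 0.419, 0.571]
wrist_force: [-5.2, -1.2, 5.0]
width: 0.0006
t 5.65 tip gutter mm [-56.4   0.4  45.3] F [-5.23 -1.16  4.96] w 0.0006
R [[-0.002, -0.954, -0.299], [0.001, -0.299, 0.954], [-1.0, 0.002, 0.002]]
shift cm, old axes [-0.98 -8.01 -0.01] in target axes [-0.97 -8.01 -0.  ] turn [ 0.03  0.1  -0.1 ]
j [-0.075  0.541  0.382  1.996 -0.318  0.664  2.385]
```

View pics/m3.png

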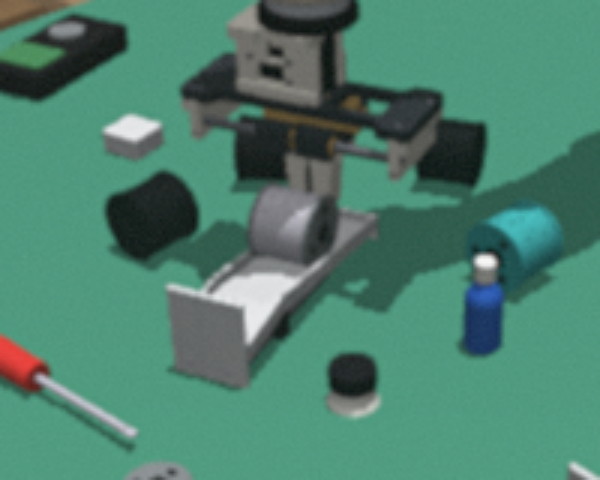

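The spool, at (292,225), is rolling up straight. I'll keep pushing.

```bash
python3 -m creep '[[[-0.08,-0.6,0,0,0,0,-1],[-0.08,-0.6,0,0,0,0,-1],[-0.08,-0.6,0,0,0,0,-1],[-0.08,-0.6,0,0,0,0,-1],[-0.08,-0.6,0,0,0,0,-1],[-0.08,-0.6,0,0,0,0,-1],[-0.08,-0.6,0,0,0,0,-1],[-0.08,-0.6,0,0,0,0,-1],[-0.08,-0.5,0,0,0,0,-1],[-0.08,-0.5,0,0,0,0,-1]]]'; python3 -c "
from h import *
plan('big',(24,0,55))"; python3 -m creep '[[[-0.07,-0.5,0,0,0,0,-1],[-0.07,-0.5,0,0,0,0,-1],[-0.07,-0.5,0,0,0,0,-1],[-0.03,-0.4,0,0,0,0,-1],[0,-0.3,0,0,0,0,-1],[0,-0.1,0,0,0,0,-1]]]'; python3 -c "
from h import *
plan('big',(24,0,55)); snap('scene','s4.png')
a=cv2.imread('pics/s4.png')[150:310,180:380]
cv2.imwrite('pics/m4.png',cv2.resize(a,(600,480)))"
```

```text
t: 6.7
ee_pos: [0.569, -0.1417, 0.2312]
orientation: [0.419, -0.569, 0.419, 0.571]
wrist_force: [-3.0, -1.2, 2.8]
width: 0.0002
t 6.7 tip gutter mm [ 1.6  0.4 53.2] F [-2.98 -1.17  2.83] w 0.0002
R [[-0.002, -0.954, -0.299], [0.001, -0.299, 0.954], [-1.0, 0.002, 0.002]]
shift cm, old axes [-0.18 -2.21 -0.01] in target axes [-0.18 -2.21 -0.01] turn [ 0.03  0.1  -0.1 ]
j [-0.117  0.591  0.39   1.87  -0.319  0.745  2.325]
t: 7.3
ee_pos: [0.5912, -0.1345, 0.2335]
orientation: [0.419, -0.569, 0.418, 0.571]
wrist_force: [-0.2, 0.8, -0.5]
width: 0.0004
t 7.3 tip gutter mm [25.1  0.6 55.5] F [-0.24  0.78 -0.51] w 0.0004
R [[-0.001, -0.954, -0.299], [0.001, -0.3, 0.954], [-1.0, 0.001, 0.002]]
shift cm, old axes [ 0.05  0.12 -0.03] in target axes [ 0.05  0.12 -0.03] turn [ 0.07  0.09 -0.05]
j [-0.13   0.613  0.392  1.817 -0.321  0.776  2.304]
```

View pics/m4.png

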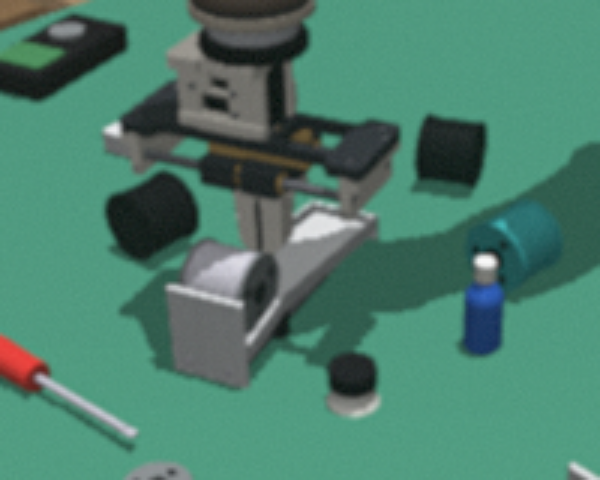

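The spool, at (225,275), is past the crest and near the stop, and the finger carries no force. I'll back away, rise and check.

```bash
python3 -m creep '[[[-0.2,0.4,0,0,0,0,-1],[-0.6,0.6,0,0,0,0,-1],[-2,0.6,0,0,0,0,-1],[-3,0,0,0,0,0,-1],[-3,0,0,0,0,0,-1],[-3,0,0,0,0,0,-1],[-2,0,0,0,0,0,-1],[0,0,0,6,0,0,-1],[0,0,0,6,0,0,-1],[0,0,0,6,0,0,-1]]]'; python3 -c "
from h import *
plan('small',(-160,0,110)); s=snap('scene','s5.png')
print(proj(s,w('big',(80,0,60))))
a=cv2.imread('pics/s5.png')[150:310,180:380]
cv2.imwrite('pics/m5.png',cv2.resize(a,(600,480)))"
```

```text
t: 8.35
ee_pos: [0.5747, -0.1404, 0.3723]
orientation: [0.504, -0.495, 0.504, 0.497]
wrist_force: [-0.2, 0.5, -0.6]
width: 0.0002
t 8.35 tip gutter mm [  66.1 -355.9  194.3] F [-0.15  0.52 -0.6 ] w 0.0002
R [[-0.002, -1.0, 0.016], [0.002, 0.016, 1.0], [-1.0, 0.002, 0.002]]
shift cm, old axes [ 8.52 19.56 37.37] in target axes [ 8.43 22.64 35.61] turn [ 4.81  0.08 -0.09]
j [-0.237  0.441  0.551  1.732 -0.263  1.045  1.96 ]
[256.27232453 245.19822344]
```

View pics/m5.png

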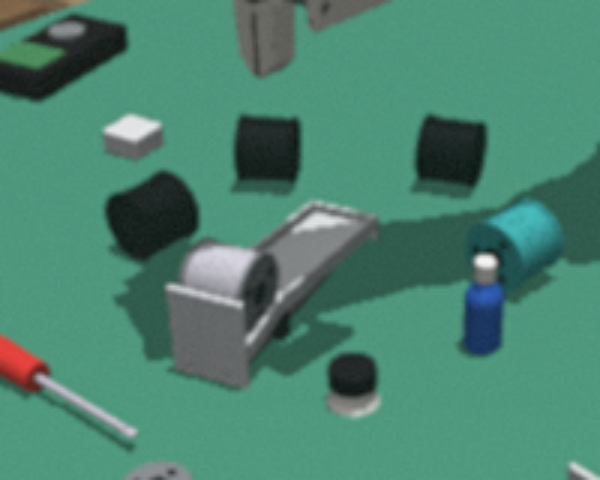

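The big spool is parked against the plate, seen at (256,242) against (256,245) expected. The bystanders are unchanged. Next is the small one.

```bash
python3 -m creep '[[[0,2,3.7,0,0,0,-1],[0,2,3.7,0,0,0,-1],[0,2,3.7,0,0,0,-1],[0,2,3.7,0,0,0,-1],[0,2,3.7,0,0,0,-1],[0,2,3.7,0,0,0,-1],[0,2,3.7,0,0,0,-1],[0,2,3.7,0,0,0,-1],[0,2,3.7,0,0,0,-1],[0,1.6,3.7,4.8,0,0,-1]]]'; python3 -m creep '[[[2,0,0,0,0,0,-1],[3,0,0,0,0,0,-1],[2,0,0,0,0,0,-1],[0,0,0,0,0,0,-1]]]';python3 -c "
from h import *
plan('small',(-145,0,32))"
```

```text
t: 9.4
ee_pos: [0.382, 0.2328, 0.3729]
orientation: [0.523, -0.475, 0.523, 0.477]
wrist_force: [0.7, 0.9, 0.7]
width: 0.0005
t: 9.8
ee_pos: [0.3823, 0.2313, 0.3008]
orientation: [0.521, -0.475, 0.524, 0.477]
wrist_force: [-0.2, 0.1, 0.6]
width: 0.0009
t 9.8 tip gutter mm [-163.    -5.8  122.8] F [-0.18  0.11  0.6 ] w 0.0009
R [[-0.005, -0.996, 0.093], [-0.002, 0.093, 0.996], [-1.0, 0.005, -0.002]]
shift cm, old axes [ 9.07 -1.76  0.55] in target axes [ 9.08 -1.71  0.54] turn [ 0.39 -0.12 -0.29]
j [-0.983  0.288  0.394  2.14  -0.163  0.747  0.996]
```

```bash
python3 -m creep '[[[2.5,-0.2,0.2,0.4,-0.1,-0.3,-1],[2.5,-0.2,0.2,0,0,0,-1],[2.5,-0.2,0.1,0,0,0,-1],[1.5,-0.3,0,0,0,0,-1],[0,-0.3,0,0,0,0,-1],[0,0,0,0,0,0,-1]]]'; python3 -c "
from h import *
plan('small',(-128,0,31)); snap('scene','s6.png'); snap('side','d6.png')
a=cv2.imread('pics/s6.png')[210:370,340:540];b=cv2.imread('pics/d6.png')[110:250,200:400]
cv2.imwrite('pics/m6.png',np.vstack([cv2.resize(a,(400,320)),cv2.resize(b,(400,280))]))"
```

```text
t: 10.4
ee_pos: [0.3968, 0.2361, 0.2136]
orientation: [0.527, -0.474, 0.523, 0.474]
wrist_force: [0.5, 0.1, 0.1]
width: 0.0006
t 10.4 tip gutter mm [-147.4    1.4   35.6] F [0.53 0.12 0.1 ] w 0.0006
R [[0.004, -0.995, 0.102], [0.003, 0.102, 0.995], [-1.0, -0.004, 0.003]]
shift cm, old axes [ 0.46 -2.01 -0.07] in target axes [ 0.46 -2.01 -0.08] turn [-0.11  0.2   0.22]
j [-0.895  0.46   0.317  2.183 -0.278  0.53   1.1  ]
```

View pics/m6.png

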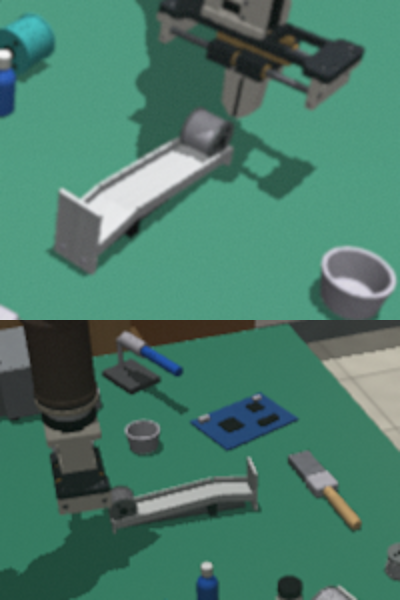

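The finger is lined up behind the small spool at (205,130) and clear of the lip. I'll make contact and push.

```bash
python3 -m creep '[[[0.3,-0.4,-0.1,0,0.1,0.2,-1],[0.1,-0.5,0,0,0,0,-1],[0,-0.5,0,0,0,0,-1],[0,-0.5,0,0,0,0,-1],[-0.04,-0.5,0,0,0,0,-1],[-0.06,-0.5,0,0,0,0,-1],[-0.06,-0.5,0,0,0,0,-1],[-0.07,-0.5,0,0,0,0,-1],[-0.07,-0.5,0,0,0,0,-1]]]'; python3 -c "
from h import *
plan('small',(31,0,49)); snap('scene','s7.png')
a=cv2.imread('pics/s7.png')[210:370,340:540]
cv2.imwrite('pics/m7.png',cv2.resize(a,(600,480)))"
```

```text
t: 11.4
ee_pos: [0.436, 0.2314, 0.2112]
orientation: [0.521, -0.472, 0.527, 0.477]
wrist_force: [-17.7, 1.8, 18.8]
width: 0.0008
t 11.4 tip gutter mm [-110.5   -0.2   33.2] F [-17.71   1.78  18.8 ] w 0.0008
R [[-0.01, -0.995, 0.099], [0.0, 0.099, 0.995], [-1.0, 0.01, -0.001]]
shift cm, old axes [-1.720e+00 -1.395e+01 -1.000e-02] in target axes [-1.580e+00 -1.397e+01  1.000e-02] turn [ 0.07 -0.04 -0.58]
j [-0.825  0.503  0.309  2.103 -0.28   0.582  1.157]
```

View pics/m7.png

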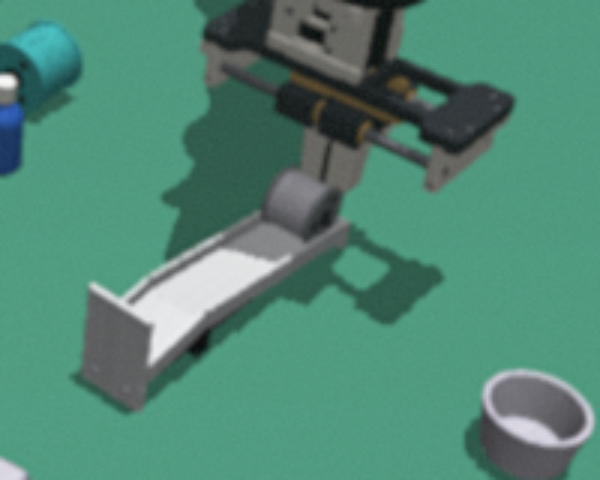

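The side load is about 18 N. Finger friction is resisting the roll and wedging the spool. I'll back off and tilt the finger with its tip leading, so it touches below the spool's centre, where the spool can roll with little force.

```bash
python3 -m creep '[[[0,0.4,0,0,0,0,-1],[0,0.6,0,0,0,0,-1],[0,0.8,0,0,0,0,-1],[0,0.8,0,0,0,0,-1],[0,1,0,0,0,-3,-1],[0,1,0,0,0,-3,-1],[0,1,0,0,0,-3,-1],[0,1,0,0,0,-3,-1],[0,1,0,0,0,-3,-1],[0,0,0,0,0,0,-1]]]'; python3 -c "
from h import *
plan('small',(-140,0,28)); snap('scene','s8.png')
a=cv2.imread('pics/s8.png')[210:370,340:540]
cv2.imwrite('pics/m8.png',cv2.resize(a,(600,480)))"
```

```text
t: 12.45
ee_pos: [0.3622, 0.2388, 0.2057]
orientation: [0.581, -0.539, 0.458, 0.403]
wrist_force: [-0.7, 0.4, -0.2]
width: 0.0007
t 12.45 tip gutter mm [-1.37e+02 -1.00e-01  3.37e+01] F [-0.67  0.4  -0.19] w 0.0007
R [[0.256, -0.962, 0.098], [-0.026, 0.095, 0.995], [-0.966, -0.257, -0.001]]
shift cm, old axes [ 1.08 -4.14 -0.  ] in target axes [-0.03 -4.28  0.  ] turn [ 0.09 -0.03 14.92]
j [-1.208  0.454  0.536  2.353 -0.155  0.217  0.883]
```

View pics/m8.png

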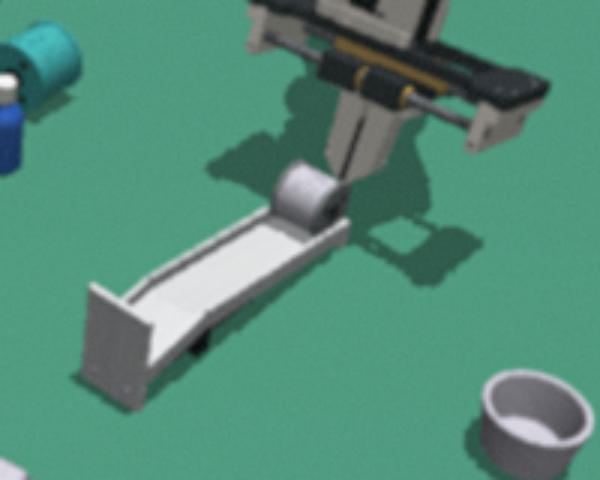

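```bash
python3 -m creep '[[[0.3,0.08,0,0,0,0,-1],[0.3,0.08,0,0,0,0,-1],[0.13,-0.48,0,0,0,0,-1],[0.13,-0.48,0,0,0,0,-1],[0.1,-0.4,0,0,0,0,-1],[0.07,-0.4,0,0,0,0,-1],[0.06,-0.4,0,0,0,0,-1],[0.06,-0.4,0,0,0,0,-1]]]'; python3 -c "
from h import *
plan('small',(31,0,46))"
```

```text
t: 13.3
ee_pos: [0.3908, 0.2357, 0.2014]
orientation: [0.582, -0.538, 0.458, 0.402]
wrist_force: [-1.4, -0.1, 0.5]
width: 0.0005
t 13.3 tip gutter mm [-108.1   -0.2   29.4] F [-1.39 -0.05  0.48] w 0.0005
R [[0.257, -0.961, 0.101], [-0.025, 0.098, 0.995], [-0.966, -0.258, 0.001]]
shift cm, old axes [  2.59 -18.46   0.06] in target axes [ -2.26 -18.51   0.02] turn [-0.11  0.04 14.96]
j [-1.116  0.479  0.491  2.305 -0.156  0.223  0.925]
```

The force is only 1.4 N now. I'll continue the push.

```bash
python3 -m creep '[[[0.08,-0.5,0,0,0,0,-1],[0.08,-0.6,0,0,0,0,-1],[0.08,-0.6,0,0,0,0,-1],[0.08,-0.6,0,0,0,0,-1],[0.08,-0.6,0,0,0,0,-1],[0.08,-0.6,0,0,0,0,-1],[0.08,-0.6,0,0,0,0,-1],[0.08,-0.6,0,0,0,0,-1],[0.08,-0.6,0,0,0,0,-1],[0.08,-0.6,0,0,0,0,-1]]]'; python3 -c "
from h import *
plan('small',(31,0,46)); snap('scene','s9.png')
a=cv2.imread('pics/s9.png')[210:370,340:540]
cv2.imwrite('pics/m9.png',cv2.resize(a,(600,480)))"
```

```text
t: 14.3
ee_pos: [0.4497, 0.2297, 0.2089]
orientation: [0.582, -0.538, 0.458, 0.402]
wrist_force: [-1.9, -0.4, 0.6]
width: 0.0004
t 14.3 tip gutter mm [-48.9  -0.2  36.9] F [-1.9  -0.37  0.64] w 0.0004
R [[0.257, -0.961, 0.101], [-0.025, 0.098, 0.995], [-0.966, -0.258, 0.001]]
shift cm, old axes [  1.79 -12.55   0.05] in target axes [ -1.51 -12.59   0.03] turn [-0.11  0.04 14.97]
j [-0.98   0.504  0.446  2.191 -0.147  0.29   1.001]
```

View pics/m9.png

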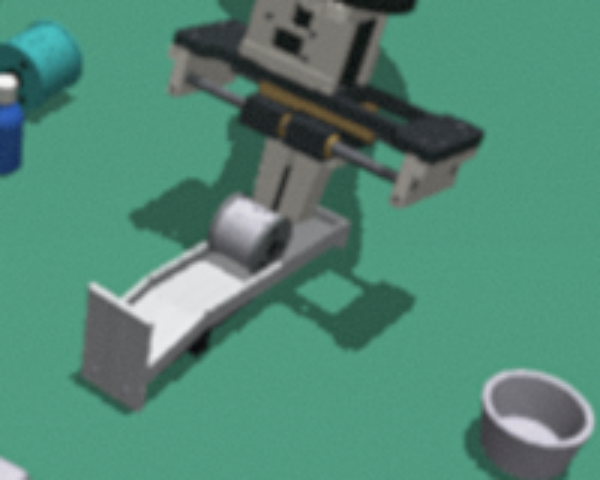

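The small spool, at (250,232), is rolling straight. I'll go on to the crest.

```bash
python3 -m creep '[[[0.08,-0.6,0,0,0,0,-1],[0.08,-0.6,0,0,0,0,-1],[0.08,-0.6,0,0,0,0,-1],[0.08,-0.6,0,0,0,0,-1],[0.08,-0.6,0,0,0,0,-1],[0.08,-0.6,0,0,0,0,-1],[0.08,-0.6,0,0,0,0,-1],[0.08,-0.6,0,0,0,0,-1],[0.08,-0.6,0,0,0,0,-1],[0.08,-0.5,0,0,0,0,-1]]]'; python3 -c "
from h import *
plan('small',(31,0,46))"; python3 -m creep '[[[0.07,-0.5,0,0,0,0,-1],[0.07,-0.5,0,0,0,0,-1],[0.07,-0.5,0,0,0,0,-1],[0.06,-0.4,0,0,0,0,-1],[0.04,-0.3,0,0,0,0,-1],[0,-0.1,0,0,0,0,-1]]]'; python3 -c "
from h import *
plan('small',(31,0,46)); snap('scene','s10.png')
a=cv2.imread('pics/s10.png')[210:370,340:540]
cv2.imwrite('pics/m10.png',cv2.resize(a,(600,480)))"
```

```text
t: 15.35
ee_pos: [0.5085, 0.2237, 0.2164]
orientation: [0.582, -0.538, 0.458, 0.402]
wrist_force: [-1.8, 0.5, 1.1]
width: 0.0004
t 15.35 tip gutter mm [10.2 -0.4 44.5] F [-1.81  0.47  1.13] w 0.0004
R [[0.257, -0.961, 0.101], [-0.025, 0.098, 0.995], [-0.966, -0.258, 0.001]]
shift cm, old axes [ 0.99 -6.64  0.06] in target axes [-0.76 -6.68  0.05] turn [-0.11  0.04 14.97]
j [-0.866  0.538  0.409  2.068 -0.149  0.362  1.071]
t: 15.95
ee_pos: [0.5315, 0.2214, 0.2195]
orientation: [0.583, -0.538, 0.458, 0.401]
wrist_force: [-0.4, 0.0, 0.1]
width: 0.0003
t 15.95 tip gutter mm [33.5 -0.4 47.5] F [-0.37  0.03  0.06] w 0.0003
R [[0.258, -0.961, 0.102], [-0.025, 0.099, 0.995], [-0.966, -0.259, 0.001]]
shift cm, old axes [ 0.69 -4.33  0.06] in target axes [-0.45 -4.36  0.05] turn [-0.13  0.05 15.02]
j [-0.826  0.554  0.397  2.018 -0.151  0.39   1.096]
```

View pics/m10.png

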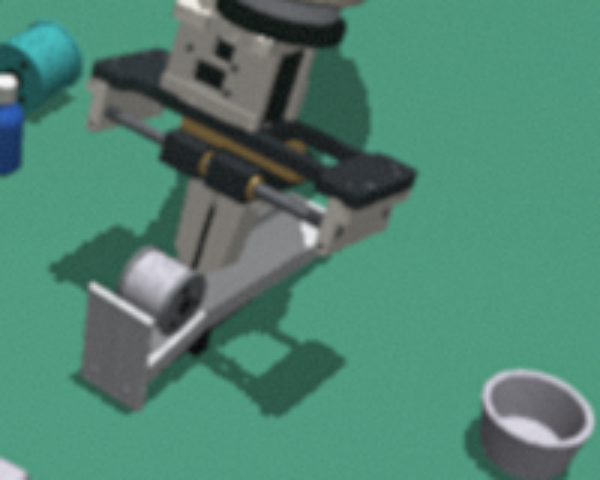

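```bash
python3 -m creep '[[[-0.3,0.2,0,0,0,0,-1],[-1,0.3,0,0,0,0,-1],[-2,0,0,0,0,0,-1],[-3,0,0,0,0,0,-1],[-3,0,0,0,0,0,-1],[-3,0,0,0,0,0,-1],[-2,0,0,0,0,0,-1],[0,0,0,0,0,0,-1],[0,0,0,0,0,0,-1]]]'; python3 -c "
from h import *
plan('small',(31,0,46)); s=snap('scene','s11.png'); d=snap('side','d11.png')
for n,g in(('big',(80,0,60)),('small',(88,0,51))): print(proj(s,w(n,g)),proj(d,w(n,g)))"
```

```text
t: 16.9
ee_pos: [0.4888, 0.2258, 0.3565]
orientation: [0.583, -0.538, 0.458, 0.402]
wrist_force: [0.0, 0.4, 0.8]
width: 0.0003
t 16.9 tip gutter mm [-9.500e+00 -1.000e-01  1.846e+02] F [0.02 0.37 0.82] w 0.0003
R [[0.257, -0.961, 0.101], [-0.024, 0.098, 0.995], [-0.966, -0.259, 0.002]]
shift cm, old axes [15.04 -4.94  0.02] in target axes [13.25 -8.66  0.04] turn [-0.07  0.12 14.98]
j [-1.025  0.304  0.552  1.986 -0.016  0.678  0.97 ]
[256.27232453 245.19822344] [366.35875475 257.70236232]
[388.4466214 312.9289538] [317.50295878 188.9604076 ]
```

View pics/s11.png

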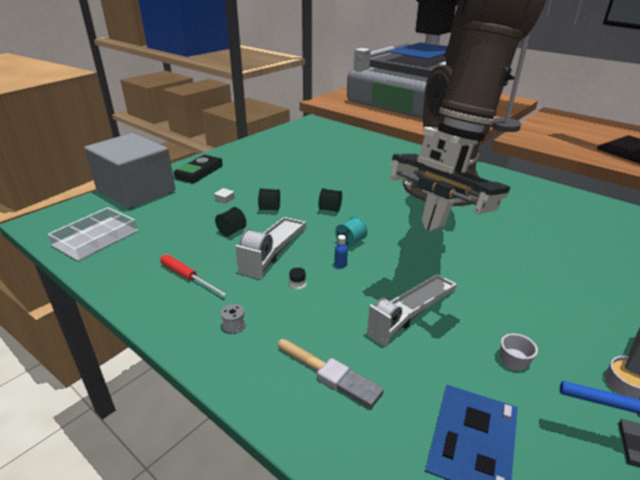

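View pics/d11.png

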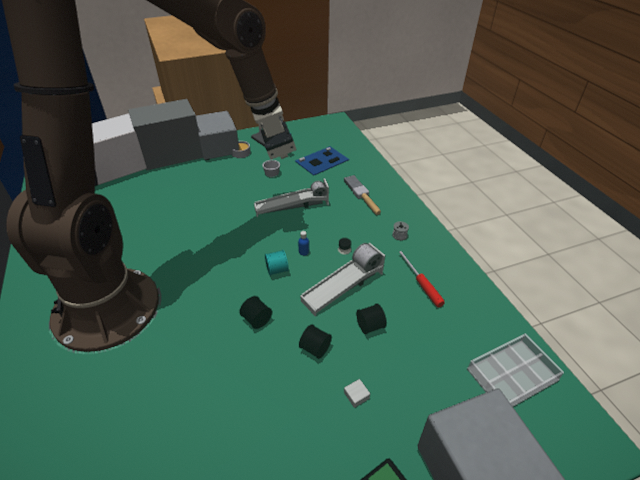

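Both spools sit at their stops in the side view. The big one is at (368,258), predicted (366,258), and the small one at (319,188), predicted (318,189). Nothing else has moved and the gripper is well clear, so I'll hand in.

```bash
python3 -c "
from h import *
a=load('scene0.png')['img'].astype(int);b=load('s11.png')['img'].astype(int)
m=(abs(a-b).max(2)>60).astype('uint8');n,l,st,c=cv2.connectedComponentsWithStats(m)
print([s[:5].tolist() for s in st[1:] if s[4]>15])
print(workorder.close_job())"
```

```text
[[446, 0, 30, 53, 520], [527, 20, 6, 12, 20], [498, 47, 18, 51, 325], [441, 108, 51, 15, 189], [450, 120, 23, 10, 102], [423, 126, 38, 35, 732], [466, 142, 8, 19, 36], [392, 154, 26, 13, 246], [421, 156, 33, 17, 192], [457, 162, 6, 4, 22], [397, 170, 7, 7, 37], [478, 178, 32, 19, 322], [478, 195, 9, 7, 31], [425, 197, 10, 18, 114], [433, 201, 14, 26, 202], [278, 202, 27, 29, 499], [278, 217, 5, 6, 16], [425, 216, 8, 19, 41], [469, 219, 11, 5, 18], [484, 228, 9, 13, 33], [242, 230, 31, 32, 488], [409, 231, 10, 9, 20], [454, 236, 14, 7, 27], [470, 237, 10, 12, 22], [484, 239, 22, 12, 76], [433, 242, 11, 10, 25], [480, 247, 16, 17, 51], [496, 249, 144, 96, 2868], [400, 250, 8, 15, 24], [492, 250, 11, 9, 33], [509, 250, 6, 9, 18], [431, 252, 9, 7, 27], [409, 259, 13, 12, 48], [432, 260, 24, 29, 288], [390, 266, 25, 20, 125], [364, 267, 67, 42, 507], [401, 285, 44, 24, 476], [383, 303, 10, 8, 25], [433, 305, 8, 10, 27], [389, 306, 13, 23, 181], [417, 315, 42, 22, 314]]
the job is handed in; nothing more can be done
None
```

Both spools are parked against their stop plates. I pushed the big one first, then the small one, with the closed fingertips, and handed the job in about 17 s into the 59 s allowed.

- **Small spool:** my first push, with the finger vertical, wedged it at about 18 N sideways and 19 N vertically. I backed off and let it settle back to the lip. I then tilted the finger 15° with the tip leading, and it rolled over the crest at under 2 N sideways.
- **Big spool:** it rolled up on the first try at about 5 N sideways and 5 N vertically.
- **Last checks:** in the side view both spools lie within about 2 pixels of their predicted parked positions. The big spool had stayed parked since it was checked 8 s earlier. The gripper was well clear of everything.
- **Bystanders:** comparing the first and last scene pictures, the changes lie at the arm, its shadow and the two gutters. The bystanders look unmoved by eye in both views. I did not measure each one separately.

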